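# Wedge the shaker fast and start it

## Task

Lock the shaker in its frame: lay each loose wooden wedge, thin end first, in a slot of its own and tap it in with the mallet (do not push it tight with the gripper) until it stops against the end of the slot and sits tight. Then start the shaker by pressing the small, the medium and the large key in that order, one at a time, which needs the dust cover lifted off the control box first. Leave the cover standing upright directly on the bench and the mallet lying on its mat, with all wedges still tight, and do not disturb the jar, bottle and tip box.

Things in the scene. Friction and masses are not known exactly. Their poses are not given: they have to be found in the camera images.
- frame: Fixed locking frame with the white shaker (about 150 mm tall) at its back. Origin at bench level under slot 1's home point; x: level, the way wedges are driven; y across the slots; z up. Three open-topped parallel slots 75 mm apart in y; the floor, 20 mm above the bench, is 86 mm long, with a 16 mm wide tongue reaching 36 mm further out of each mouth. Cheeks and shoes are up to 47 mm above the bench.
- slot0 (a point): Home point of the slot at the frame's -y end: on the slot floor, 20 mm above the bench, axes as the frame's. A wedge fully home has its origin here, axes parallel, its butt 12 mm out of the mouth (the mouth lies 3 mm to -x, the end stop 75 mm to +x). Straight steel cheek 13 mm to -y; on the +y side a sloping spring shoe that a homed wedge has pushed 3.5 mm aside (1.2 N per mm).
- slot1 (a point): Home point of the middle slot, like slot0. A wedge set down 30 mm short of home (-x) and 2 mm to +y has about 2 mm of play on each side and rests steadily on floor and tongue.
- slot2 (a point): Home point of the slot at the frame's +y end, like slot0. From 14 mm short of home on, a wedge bears on the spring shoe: driving it takes about 1 N rising to 7 N; it stays by friction where it is left, and stops when its tip meets the end stop.
- wedge0: Loose wooden wedge (some starts lack one), all alike, 70 g, 90 mm long, 34 mm high, lying right way up. Butt part parallel, 30 mm long, 26 mm wide; the other 60 mm taper from 26 to 11 mm, sloping on one side only. Origin on the underside under the middle of the parallel part; x to the tip (75 mm; butt face at -15 mm), y to the sloping side (straight side at -13 mm), z up.
- wedge1: Loose wooden wedge (some starts lack one), all alike, 70 g, 90 mm long, 34 mm high, lying right way up. Butt part parallel, 30 mm long, 26 mm wide; the other 60 mm taper from 26 to 11 mm, sloping on one side only. Origin on the underside under the middle of the parallel part; x to the tip (75 mm; butt face at -15 mm), y to the sloping side (straight side at -13 mm), z up.
- wedge2: Loose wooden wedge (some starts lack one), all alike, 70 g, 90 mm long, 34 mm high, lying right way up. Butt part parallel, 30 mm long, 26 mm wide; the other 60 mm taper from 26 to 11 mm, sloping on one side only. Origin on the underside under the middle of the parallel part; x to the tip (75 mm; butt face at -15 mm), y to the sloping side (straight side at -13 mm), z up.
- mallet: Loose small wooden mallet, about 250 g. Head a 38 mm square bar, 90 mm long along y, white striking faces at y = +45 and -45 mm; handle 24 mm wide (y), 20 mm high, from x = -19 to -149 mm, its middle line 19 mm above the underside. Origin on the underside under the centre of the head; z up. Grip it near the head.
- mat: Black rubber mat, 210 x 130 x 4 mm, fixed on the bench, where the mallet belongs. Origin under its centre at bench level, x along its length.
- console: Fixed control box: grey base plate 110 (x) x 190 (y) x 10 mm, on it a white box 76 x 150 mm whose top is 35 mm above the bench, with three round black spring keys in a row along y, 50 mm apart, their order varying. Origin at bench level under its centre.
- cover: Loose white dust cover, 160 g: an upside-down box 96 (x) x 168 (y) x 66 mm, 4 mm walls, standing at first on the base plate over the keys with 5 mm of play. On top in the middle a grip bar 16 mm wide (x), 60 mm long (y), its top 98 mm above the lower rim. Origin at the centre of the lower rim; z up. Raised 50 mm it clears the keys.
- key_small_top (a point): Centre of the top of the small key, 16 mm across, 57 mm above the bench when up; its round housing (32 mm across) is 10 mm lower.
- key_medium_top (a point): Centre of the top of the medium key, 24 mm across, 57 mm above the bench when up; its round housing (40 mm across) is 10 mm lower.
- key_large_top (a point): Centre of the top of the large key, 34 mm across, 57 mm above the bench when up; its round housing (50 mm across) is 10 mm lower.
- key_small (a joint): How far the small key is pressed: 0 up, 0.006 m fully down (4 N, springs back). It counts as pressed beyond 0.004.
- key_medium (a joint): How far the medium key is pressed: 0 up, 0.006 m fully down (4 N, springs back). It counts as pressed beyond 0.004.
- key_large (a joint): How far the large key is pressed: 0 up, 0.006 m fully down (4 N, springs back). It counts as pressed beyond 0.004.
- jar: Bystander: a clear jar with a white cap, 72 mm across, 85 mm tall; leave alone. Origin under its centre.
- bottle: Bystander: an amber bottle, 60 mm across, 150 mm tall; leave alone. Origin under its centre.
- tipbox: Bystander: a blue box of pipette tips, 60 x 60 x 55 mm; leave alone. Origin under its centre.

How it is judged:
By the outcome, as a careful person would: the job done as asked, in the order asked, and still so for the second after the job is handed in, with the robot touching nothing.
Of wedge0, wedge1, wedge2 only 2 to 3 are there at a start; the rules pass over those that are not, and their reading is None.
At some moment in a run one of mallet, cover may be knocked a few centimetres aside while the robot is not near it.
It also fails if it takes over 210 s, if anything falls off the work surface, if the arm or the gripper's body presses on something with over 40 N, if the wrist force passes 120 N, or if a joint passes its speed limit or range.

## Robot

A 6-joint arm with a two-finger parallel gripper is mounted at the origin on the work surface. World frame = base frame: x ahead of the robot, y to its left, z up, the work surface at z = 0. Lengths are in m, angles in rad, forces in N, time in s.
With the tool pointing down it reaches from about 0.3 to 0.775 m from the base axis. Payload 14.6 kg.
Tool frame: the origin (TCP) lies on the centre line of the jaws, within the pads' length; the fingertips stand 19 mm ahead of it and the grasp point (between the pads) is the TCP; y points along the fingers, x is the direction in which the jaws open and shut, and the axes are right-handed (so a half turn about y gives the same grasp; the last joint's range is limited). The gripper opens to 94 mm and grips with 3 to 60 N. Pads are 16 mm wide; open, the fingers measure 119 mm over their backs; the gripper's body (75 mm by 177 mm) begins 78 mm behind the grasp point.
Start: joints at [1.178, 0.3, 1.521, -0, 1.321, -0.067], TCP at [0.176, 0.521, 0.224] pointing down, gripper open.
Joint ranges: [-3.03, 3.03], [-0.79, 2.21], [0.23, 2.52], [-1.04, 4.18], [0, 3.07], [-2.55, 2.55]. Speed limits (rad/s): [2.22, 2.22, 2.57, 3.14, 3.14, 3.14].

## Interface

Orientations are given as [roll, pitch, yaw] about the fixed x, y, z axes, in that order (R = Rz(yaw) Ry(pitch) Rx(roll)).
In Python, from station import ctrl, optics gives the robot as it stands.
- The arm moves only by the tool jog_arm, never from a script. Its argument "targets" is a list of rows, each a list of 3 entries, a list of its own where there are three numbers: the finger opening in cm, from 0 to 9.4, then the shift along the tool's x, y, z in cm, then the turn about the tool's y in rad. A call has 1 to 10 rows; each row is the pose to reach, as a shift and turn from the pose commanded when the call began, along the tool's axes at that moment; what a row does not reach only later rows make up. A row lasts 1/10 s, in which the tool goes at most 50 mm and 8.59 degrees, less where a joint would pass 70% of its speed; a pose out of reach is approached as far as the arm can. A call with a gripper value outside its range is refused whole. The fingers move at their own pace and stop on an object; "grip_force" is the grip in N (left out, the last holds). Time passes only in rows, so rows that repeat a pose let the fingers close. It gives the time, the measured TCP pose, the force and the opening at its end, in the units of the state.
- ctrl.get_obs(): the state, without advancing time (a new reading comes with each control period).
- optics.camera(name): name is "side" or "top" or "wrist"; returns a dict with "img" (400x640x3 uint8, red, green, blue), "range_z" (400x640 float32, m along the optical axis (not along the pixel's ray), 0 where there is no reading), "camera_matrix" (3x3 intrinsics, pixels), "world_to_cam" (4x4, takes a point from world to camera coordinates); the wrist camera has in their place "mount" (4x4, takes a point from camera to tool coordinates, whose origin is the TCP and whose axes are the tool frame's). Camera axes: x right, y up, looking along -z (the intrinsics and any distortion apply to the point x, -y, -z); pixel columns grow to the right and rows downward; lengths in m; the calibration is good to about 2 mm. The wrist camera is an equidistant fisheye: a pixel r from the principal point sees the ray r / f radians off the axis. A picture is of the moment at which its call begins: read the wrist's pose just before it.
- ctrl.hand_in(): hands the job in, once; it reports no verdict.
The state is a dict: "time_s": time; "qpos": joint angles; "joint_vel": joint speeds; "tau": joint torques, N m; "ee_pos": TCP position; "eef_rot": TCP orientation; "force": force on the tool from outside, world axes, zero at the start; "moment": the same for the moment, N m; "grip_width": finger opening in m.
Only numpy, scipy, OpenCV 4.12 (cv2) and the standard library are available. Lean on these libraries where they do the work, as an engineer would, in place of code of your own. Each camera call takes 0.05 s, during which the arm holds its last target. There are 200 camera calls.

## Working session

There is one attempt and no reset: what is moved stays moved. The work goes in short steps, Python scripts to look and compute and a tool call to move; the robot and the scene stay as the last step left them, time stands still between calls to the robot, and variables do not carry over. Pictures are saved under pics/ and viewed, about 12 in all and at most 16, crops included, and the job is handed in when it is done.

Besides the shell and the picture viewer there is one more tool, called after "Request:" as a command line: name --argument value ..., lists and objects as JSON in quotes. jog_arm: Moves the arm, as the interface text tells. Its arguments: {"type":"object","properties":{"targets":{"type":"array","items":{"type":"array"}},"grip_force":{"type":"number"}},"required":["targets"]}

```bash
ls; mkdir -p pics
cat > h.py <<'E'
import numpy as np, cv2
from station import ctrl, optics
from scipy.spatial.transform import Rotation as R
def cam(n):
    return optics.camera(n)
def save(d,name,crop=None,scale=1):
    im=cv2.cvtColor(d["img"],cv2.COLOR_RGB2BGR)
    if crop: im=im[crop[1]:crop[3],crop[0]:crop[2]]
    im=cv2.resize(im,None,fx=scale,fy=scale,interpolation=cv2.INTER_CUBIC)
    cv2.imwrite("pics/"+name,im)
def ray(d,u,v):
    K=d["camera_matrix"];T=np.linalg.inv(d["world_to_cam"])
    p=np.array([(u-K[0,2])/K[0,0],-(v-K[1,2])/K[1,1],-1.])
    return T[:3,3],T[:3,:3]@p
def onplane(d,u,v,z):
    o,r=ray(d,u,v); return o+r*(z-o[2])/r[2]
def cloud(d):
    h,w=d["range_z"].shape;K=d["camera_matrix"];T=np.linalg.inv(d["world_to_cam"])
    u,v=np.meshgrid(np.arange(w),np.arange(h));z=d["range_z"]
    p=np.stack([(u-K[0,2])/K[0,0]*z,-(v-K[1,2])/K[1,1]*z,-z],-1)
    return p@T[:3,:3].T+T[:3,3]
E
python3 - <<'E'
from h import *
o=ctrl.get_obs();print({k:np.round(v,4) for k,v in o.items()})
for n in("top","side"):
    d=cam(n);save(d,n+"0.png",None,1.25);print(n,np.round(d["camera_matrix"],1).tolist(),np.round(d["world_to_cam"],3).tolist(), [k for k in d])
    np.savez(n+"0.npz",**d)
E
```

```text
pics
{'time_s': np.float64(0.0), 'qpos': array([ 1.1784,  0.3005,  1.5216,  0.    ,  1.3207, -0.0666]), 'joint_vel': array([ 0.0005, -0.0011,  0.0009, -0.0015, -0.001 ,  0.0002]), 'tau': array([ 1.30000e-03, -5.31801e+01, -3.52736e+01,  7.09000e-02,
        2.44000e-02, -1.00000e-04]), 'ee_pos': array([0.1759, 0.5208, 0.2239]), 'eef_rot': array([-1.5707e+00,  1.2000e-03,  1.2450e+00]), 'force': array([-0.4308,  0.0073, -0.33  ]), 'moment': array([-0.0192,  0.0624,  0.0049]), 'grip_width': np.float64(0.0942)}
top [[371.2, 0.0, 319.1], [0.0, 371.2, 195.1], [0.0, 0.0, 1.0]] [[-0.005, -1.0, -0.014, 0.171], [0.986, -0.008, 0.165, -0.551], [-0.166, -0.013, 0.986, -0.695], [0.0, 0.0, 0.0, 1.0]] ['img', 'range_z', 'camera_matrix', 'world_to_cam']
side [[379.2, 0.0, 314.6], [0.0, 379.2, 201.4], [0.0, 0.0, 1.0]] [[-0.948, -0.318, 0.016, 0.601], [0.185, -0.511, 0.84, -0.078], [-0.259, 0.799, 0.543, -0.898], [0.0, 0.0, 0.0, 1.0]] ['img', 'range_z', 'camera_matrix', 'world_to_cam']
```

View pics/top0.png

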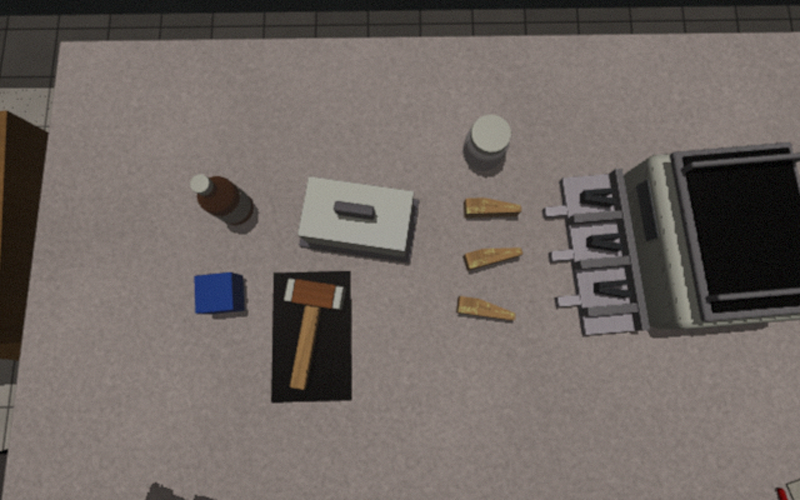

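View pics/side0.png

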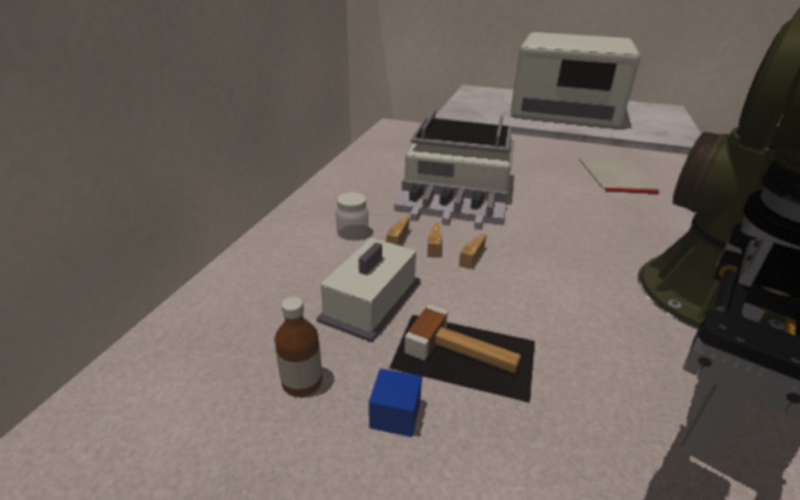

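The top view shows three wedges at about (490,207), (493,257) and (486,309), tips towards the frame. The tongues are at (550–590, 212/256/300), the mallet head is at (314,294) on its mat, and the cover is at (357,215). The side view agrees. Next I measure coarse poses.

```bash
cat >> h.py <<'E'
def goto(p,yaw,o=None):
    """shift (cm) along tool axes and turn to reach world p,yaw, from measured pose"""
    o=o or ctrl.get_obs(); y0=o["eef_rot"][2]
    Rm=R.from_euler("xyz",o["eef_rot"]).as_matrix()
    dy=(yaw-y0+np.pi/2)%np.pi-np.pi/2
    return np.round(Rm.T@(np.asarray(p)-o["ee_pos"])*100,2), round(-dy,4)
E
python3 - <<'E'
from h import *
d=dict(np.load("top0.npz")); s=dict(np.load("side0.npz"))
C=cloud(d);hsv=cv2.cvtColor(d["img"],cv2.COLOR_RGB2HSV)
print("bench z",np.median(C[300:380,400:500,2]), C[300:380,400:500,2].std())
def comps(mask,amin=40):
    n,l,st,c=cv2.connectedComponentsWithStats(mask.astype(np.uint8))
    return [(l==i,st[i],c[i]) for i in range(1,n) if st[i,4]>=amin]
wood=(hsv[...,0]>8)&(hsv[...,0]<25)&(hsv[...,1]>95)&(hsv[...,2]>60)
for m,st,c in comps(wood):
    if st[0]<150: continue
    cnt=cv2.findContours(m.astype(np.uint8),0,1)[0][0]
    r=cv2.minAreaRect(cnt); bx=cv2.boxPoints(r)
    z=C[...,2][m]
    print("wood",st,"z",np.percentile(z,[5,50,95]).round(3)); print(np.array([onplane(d,*p,0.034)[:2] for p in bx]).round(3).tolist(), C[m][z>.028].mean(0).round(3))
blue=(hsv[...,0]>105)&(hsv[...,0]<130)&(hsv[...,1]>120)
for m,st,c in comps(blue): print("blue",st,C[m].mean(0).round(3))
blk=(hsv[...,2]<30)
for m,st,c in comps(blk,500):
    r=cv2.minAreaRect(cv2.findContours(m.astype(np.uint8),0,1)[0][0])
    print("black",st,[onplane(d,*p,0.004)[:2].round(3).tolist() for p in cv2.boxPoints(r)])
for n,(z0,z1) in dict(covertop=(.068,.085),bar=(.095,.118)).items():
    m=(C[...,2]>z0)&(C[...,2]<z1);m[:,:200]=0;m[:,345:]=0;m[:100]=0
    for mm,st,c in comps(m,8):
        r=cv2.minAreaRect(cv2.findContours(mm.astype(np.uint8),0,1)[0][0])
        zz=np.median(C[...,2][mm]);print(n,st,zz.round(4),onplane(d,*r[0],zz).round(3),[onplane(d,*p,zz)[:2].round(3).tolist() for p in cv2.boxPoints(r)])
d2=wrist=cam("wrist");print(d2["mount"].round(4).tolist(),d2["camera_matrix"].tolist())
E
```

```text
bench z 0.00042994089439268857 0.04601913462110681
wood [372 159  45  12 443] z [0.032 0.034 0.036]
[[0.629, 0.058], [0.628, -0.032], [0.605, -0.031], [0.606, 0.059]] [0.615 0.018 0.036]
wood [372 198  46  18 475] z [0.03  0.034 0.036]
[[0.538, 0.063], [0.561, -0.025], [0.535, -0.031], [0.512, 0.057]] [0.533 0.021 0.036]
wood [ 232  223   36   89 1462] z [0.03  0.034 0.044]
[[0.333, 0.358], [0.5, 0.337], [0.489, 0.271], [0.323, 0.295]] [0.427 0.312 0.039]
wood [366 237  46  19 493] z [0.031 0.034 0.036]
[[0.444, 0.077], [0.47, 0.073], [0.455, -0.017], [0.43, -0.012]] [0.449 0.036 0.039]
blue [156 218  32  33 914] [0.476 0.457 0.058]
black [   0    0  640   12 4965] [[1.031, 0.917], [1.007, -0.567], [0.979, -0.563], [1.002, 0.913]]
black [ 548  128   92  109 8362] [[0.688, -0.325], [0.706, -0.517], [0.485, -0.506], [0.468, -0.323]]
black [ 218  218   63  104 3685] [[0.512, 0.382], [0.511, 0.251], [0.304, 0.248], [0.304, 0.373]]
black [568 235  72  15 645] [[0.464, -0.343], [0.471, -0.489], [0.45, -0.487], [0.442, -0.342]]
covertop [ 239  142   92   60 3827] 0.076 [0.595 0.235 0.076] [[0.561, 0.324], [0.658, 0.313], [0.631, 0.144], [0.535, 0.159]]
bar [267 161  33  14 301] 0.1075 [0.595 0.234 0.108] [[0.591, 0.265], [0.609, 0.263], [0.599, 0.203], [0.581, 0.205]]
[[1.0, -0.0002, 0.0003, -0.0014], [0.0003, 0.255, -0.9669, -0.1599], [0.0001, 0.9669, 0.255, 0.0755], [0.0, 0.0, 0.0, 1.0]] [[309.70691628693146, 0.0, 321.0687798787541], [0.0, 309.70691628693146, 202.75420828422781], [0.0, 0.0, 1.0]]
```

Run:
```python
from h import *
print(goto([0.53,-0.03,0.224],0.0))
```

```text
(array([-4.086e+01,  3.000e-02, -5.117e+01]), np.float64(1.245))
```

Request:
jog_arm --targets '[[9.4,[-20,0,-25],0.62],[9.4,[-20,0,-25],0.62],[9.4,[-30,0,-38],0.9],[9.4,[-30,0,-38],0.9],[9.4,[-40.9,0,-51.2],1.245],[9.4,[-40.9,0,-51.2],1.245],[9.4,[-40.9,0,-51.2],1.245],[9.4,[-40.9,0,-51.2],1.245],[9.4,[-40.9,0,-51.2],1.245],[9.4,[-40.9,0,-51.2],1.245]]'

```text
time_s: 1.15
ee_pos: [0.4471, 0.0985, 0.2245]
eef_rot: [-1.571, -0.0, -0.002]
force: [0.2, -0.3, -1.0]
grip_width: 0.094
```

Request:
jog_arm --targets '[[9.4,[8.3,0,-12.8],0],[9.4,[8.3,0,-12.8],0],[9.4,[8.3,0,-12.8],0],[9.4,[8.3,0,-12.8],0],[9.4,[8.3,0,-12.8],0],[9.4,[8.3,0,-12.8],0]]'

```text
time_s: 1.75
ee_pos: [0.529, -0.0267, 0.2243]
eef_rot: [-1.571, 0.0, 0.001]
force: [1.2, 0.5, 1.0]
grip_width: 0.0939
```

```bash
cat >> h.py <<'E'
def wcam(o,d):
    """world<-cam"""
    T=np.eye(4);T[:3,:3]=R.from_euler("xyz",o["eef_rot"]).as_matrix();T[:3,3]=o["ee_pos"]
    return T@d["mount"]
def wplane(o,d,px,z):
    px=np.atleast_2d(px).astype(float);K=d["camera_matrix"];T=wcam(o,d)
    a=(px-[K[0,2],K[1,2]])/K[0,0];th=np.linalg.norm(a,axis=1,keepdims=True)
    s=np.where(th>1e-9,np.sin(th)/np.maximum(th,1e-9),1.)
    c=np.c_[a[:,:1]*s,-a[:,1:]*s,-np.cos(th)]
    r=c@T[:3,:3].T
    return T[:3,3]+r*((z-T[2,3])/r[:,2:3])
def rect(o,d,x0,x1,y0,y1,z,mmpx):
    """top-down image at plane z: rows = x down from x1, cols = y from y1 leftwards->rightwards decreasing"""
    X=np.arange(x1,x0,-mmpx/1000);Y=np.arange(y1,y0,-mmpx/1000)
    gx,gy=np.meshgrid(X,Y,indexing="ij")
    K=d["camera_matrix"];Ti=np.linalg.inv(wcam(o,d))
    p=np.stack([gx,gy,np.full_like(gx,z)],-1)@Ti[:3,:3].T+Ti[:3,3]
    x,y,zz=p[...,0],-p[...,1],-p[...,2];rr=np.hypot(x,y);th=np.arctan2(rr,zz)
    u=K[0,2]+K[0,0]*th*x/rr;v=K[1,2]+K[0,0]*th*y/rr
    return cv2.remap(cv2.cvtColor(d["img"],cv2.COLOR_RGB2BGR),u.astype(np.float32),v.astype(np.float32),cv2.INTER_LINEAR)
E
python3 - <<'E'
from h import *
o=ctrl.get_obs();d=cam("wrist");np.savez("w1.npz",**d,ep=o["ee_pos"],er=o["eef_rot"])
print(o["ee_pos"],o["eef_rot"]);save(d,"w1.png",None,1.25)
E
```

```text
[ 0.52898313 -0.02668968  0.22432251] [-1.57057188e+00  4.81269462e-04  5.48965040e-04]
```

View pics/w1.png

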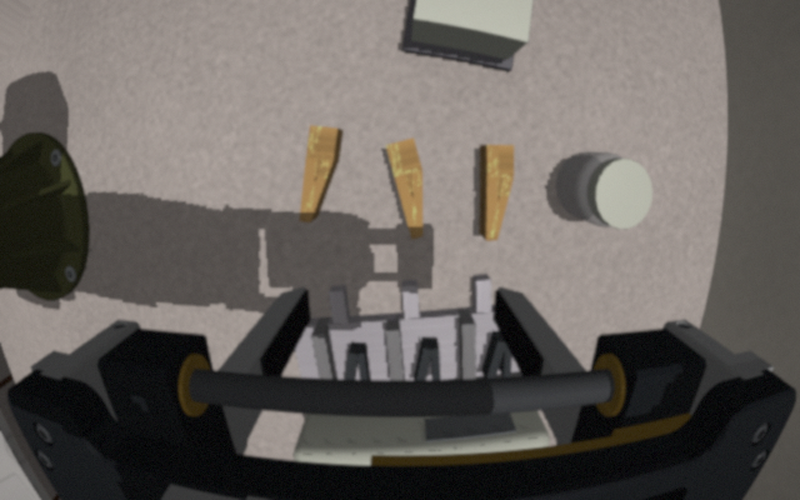

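The wrist view shows the three wedges at about (322,170), (405,185) and (497,190), straight sides on the left. The tongues are at (338,300), (410,300) and (482,290).

Run:
```python
from h import *
z=np.load("w1.npz");d={k:z[k] for k in z.files};o=dict(ee_pos=d["ep"],eef_rot=d["er"])
hsv=cv2.cvtColor(d["img"],cv2.COLOR_RGB2HSV)
m=((hsv[...,0]>8)&(hsv[...,0]<25)&(hsv[...,1]>95)&(hsv[...,2]>50)).astype(np.uint8)
m[:90]=0;m[200:]=0
n,l,st,c=cv2.connectedComponentsWithStats(m)
print("cam",wcam(o,d)[:3,3].round(3))
for i in range(1,n):
    if st[i,4]<200: continue
    mm=l==i
    rows=np.where(mm.sum(1)>3)[0]
    L=np.array([[np.where(mm[r])[0].min()-.5,r] for r in rows]);Rr=np.array([[np.where(mm[r])[0].max()+.5,r] for r in rows])
    zl=0.034 if st[i,0]+st[i,2]/2<330 else 0.0; zr=0.034-zl
    P=wplane(o,d,L[4:-4],zl);Q=wplane(o,d,Rr,zr)
    f=np.polyfit(P[:,1],P[:,0],1)   # x = f0*y+f1
    ys=wplane(o,d,[[st[i,0]+st[i,2]/2,rows[0]-.5]],.034)[0,1],wplane(o,d,[[L[-1,0],rows[-1]+.5]],.034)[0,1]
    dirn=np.array([-f[0],-1])/np.hypot(1,f[0]); yaw=np.arctan2(dirn[1],dirn[0])
    # origin from butt
    yc=ys[0]; left=np.array([f[0]*yc+f[1],yc]); nrm=np.array([-dirn[1],dirn[0]])
    org=left+nrm*.013+dirn*.015
    par=Q[3:12]; wid=((par[:,:2]-left)@nrm)
    print(st[i],"len",np.ptp(ys).round(4),"grip yaw",round(yaw+np.pi/2,3),"org",org.round(4),"resid",np.std(P[:,0]-np.polyval(f,P[:,1])).round(4),"width",wid.round(3))
```

```text
cam [0.527 0.046 0.384]
[ 240  101   33   76 1512] len 0.0876 grip yaw -0.148 org [0.4549 0.0566] resid 0.0004 width [0.022 0.023 0.023 0.023 0.022 0.024 0.023 0.023 0.023]
[ 310  111   28   80 1368] len 0.0894 grip yaw 0.261 org [0.5279 0.0481] resid 0.0007 width [0.026 0.026 0.026 0.025 0.026 0.026 0.026 0.025 0.026]
[ 384  116   27   76 1585] len 0.089 grip yaw 0.029 org [0.6188 0.0422] resid 0.0005 width [0.024 0.024 0.024 0.023 0.024 0.024 0.024 0.024 0.024]
```

Request:
jog_arm --targets '[[9.4,[0,0,-13.3],0],[9.4,[0,0,-13.3],0],[9.4,[0,0,-13.3],0],[9.4,[0,0,-13.3],0],[9.4,[0,0,-13.3],0],[9.4,[0,0,-13.3],0]]'

```text
time_s: 2.4
ee_pos: [0.5295, -0.159, 0.2247]
eef_rot: [-1.571, -0.0, 0.002]
force: [-0.3, -0.3, 0.2]
grip_width: 0.0939
```

Run:
```python
from h import *
o=ctrl.get_obs();d=cam("wrist");np.savez("w2.npz",**d,ep=o["ee_pos"],er=o["eef_rot"])
print(o["ee_pos"],o["eef_rot"],wcam(o,d)[:3,3]);save(d,"w2.png",(170,30,490,270),2.5)
```

```text
[ 0.52951991 -0.15902147  0.22467221] [-1.57074828e+00 -2.82567200e-04  1.65041165e-03] [ 0.52749266 -0.08586724  0.38455327]
```

View pics/w2.png

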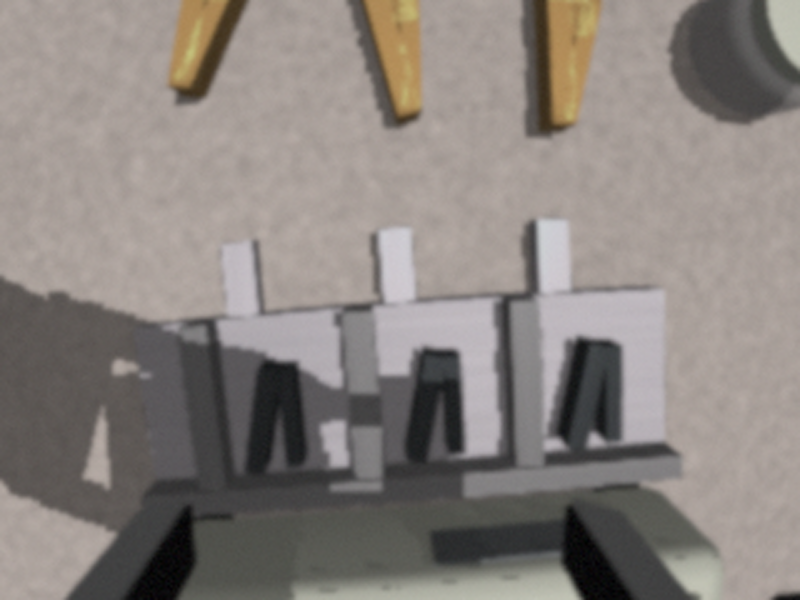

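The wrist view over the frame shows the tongue ends at (240,242), (395,230) and (552,221), mouth edges at y≈300, grey cheeks left of each slot and black shoes right.

```bash
cat > frame.py <<'E'
from h import *
z=np.load("w2.npz");d={k:z[k] for k in z.files};o=dict(ee_pos=d["ep"],eef_rot=d["er"])
x0,x1,y0,y1=0.42,0.66,-0.24,-0.08
r=rect(o,d,x0,x1,y0,y1,0.020,0.5)   # row i: x=x1-i*.5mm ; col j: y=y1-j*.5mm
b=cv2.GaussianBlur(r[...,0].astype(np.float32)*1.0,(5,5),0)
m=(b>np.percentile(b,50)+0).astype(np.uint8)
bench=np.median(b[:, :25]);bright=np.percentile(b,97);thr=(bench+bright)/2;print(bench,bright)
m=(b>thr).astype(np.uint8)
C=[]
for xg in (0.462,0.535,0.61):
    cs=[]
    ii=slice(int((x1-xg-.025)/.0005),int((x1-xg+.025)/.0005))
    for j in range(20,200):
        col=np.where(m[ii,j])[0]
        if 26<=len(col)<=40 and np.ptp(col)<42: cs.append([x1-(ii.start+col.mean())*.0005,y1-j*.0005,len(col)*.5])
    cs=np.array(cs); f=np.polyfit(cs[:,1],cs[:,0],1)
    C.append([cs[:,1].max(),np.polyval(f,cs[:,1].max())])
    print("tongue y-range",cs[:,1].max().round(4),cs[:,1].min().round(4),"x at end",C[-1][1].round(4),"slope",f[0].round(4),"w",cs[:,2].mean(),"n",len(cs))
C=np.array(C)[:,::-1];v=C[2]-C[0];print("spacing",np.linalg.norm(C[1]-C[0]),np.linalg.norm(C[2]-C[1]),"frame y dir angle",np.arctan2(v[1],v[0]))
cv2.imwrite("pics/rect20.png",cv2.resize(r,None,fx=1.6,fy=1.2))
r=rect(o,d,x0,x1,y0,y1,0.047,0.5)
g=cv2.cvtColor(r,cv2.COLOR_BGR2GRAY);cv2.imwrite("pics/rect47.png",cv2.resize(r,None,fx=1.6,fy=1.2))
E
python3 frame.py
```

```text
156.70703 191.05469
tongue y-range -0.091 -0.1225 x at end 0.4601 slope -0.0741 w 13.71875 n 64
tongue y-range -0.09 -0.1455 x at end 0.5366 slope 0.012 w 14.652173913043478 n 69
tongue y-range -0.09 -0.133 x at end 0.611 slope -0.0589 w 15.079545454545455 n 44
spacing 0.07657630345057413 0.07433147345063096 frame y dir angle 0.006626753460553775
```

View pics/rect47.png

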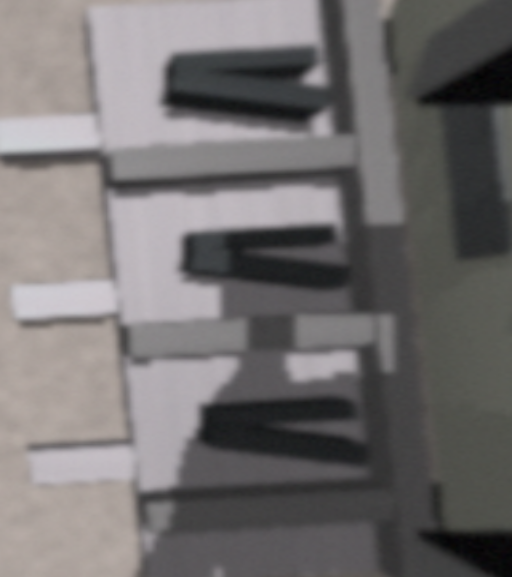

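```bash
cat > frame2.py <<'E'
from h import *
import sys
z=np.load(sys.argv[1]);d={k:z[k] for k in z.files};o=dict(ee_pos=d["ep"],eef_rot=d["er"])
x0,x1,y0,y1=0.42,0.68,-0.24,-0.05;s=.0005
r=rect(o,d,x0,x1,y0,y1,0.020,0.5).astype(np.float32)
b=cv2.GaussianBlur(r[...,0]-0.5*r[...,2],(5,5),0)  # bluish metal vs warm bench
bench=np.median(b[:,:40]);br=np.percentile(b,97);m=(b>(bench+br)/2)
X=lambda i:x1-i*s
Y=lambda j:y1-j*s
ends=[]
for xg in (0.46,0.536,0.611):
    i0=int((x1-xg)/s); 
    # along-y profile at centre rows -> tongue end
    je=[np.argmax(m[i,20:])+20 for i in range(i0-6,i0+7)]
    j0=int(np.median(je)); rowsx=[]
    for j in range(j0+8,j0+55):
        col=np.where(m[i0-26:i0+26,j])[0]
        if len(col)>20: rowsx.append([Y(j),X(i0-26+(col.min()+col.max())/2),np.ptp(col)*.5+.5])
    a=np.array(rowsx); f=np.polyfit(a[:,0],a[:,1],1); ye=Y(j0-.5)
    ends.append([np.polyval(f,ye),ye]); print("end",np.round(ends[-1],4),"slope",f[0].round(3),"w",np.median(a[:,2]))
e=np.array(ends); v=e[2]-e[0]; print("yaw from ends",np.arctan2(v[1],v[0]).round(4),"spacing",np.linalg.norm(np.diff(e,axis=0),axis=1))
# plate front edge between tongues
pe=[]
for xg in np.r_[np.arange(.485,.515,.004),np.arange(.56,.59,.004),np.arange(.633,.655,.004)]:
    i=int((x1-xg)/s); j=np.where(m[i,60:])[0]
    if len(j): pe.append([xg,Y(j[0]+60-.5)])
pe=np.array(pe); f=np.polyfit(pe[:,0],pe[:,1],1);rs=pe[:,1]-np.polyval(f,pe[:,0]);k=abs(rs)<.003;f=np.polyfit(pe[k,0],pe[k,1],1);print("front edge yaw",np.arctan(f[0]).round(4),"y at x=.536",np.polyval(f,.536).round(4),rs.round(4))
E
python3 frame2.py w2.npz
```

```text
end [ 0.4598 -0.0898] slope -0.09 w 14.5
end [ 0.5349 -0.0828] slope -0.088 w 15.5
end [ 0.61   -0.0772] slope -0.06 w 15.5
yaw from ends 0.083 spacing [0.07542034 0.07537495]
front edge yaw -0.0846 y at x=.536 -0.1008 [ 0.0055  0.0051  0.0047  0.0049  0.005   0.0046 -0.0253  0.0043  0.0045
  0.0041  0.0042  0.0043  0.0039 -0.0489  0.0034  0.003   0.0031  0.0032
  0.0034  0.003 ]frame2.py:27: RankWarning: Polyfit may be poorly conditioned
  pe=np.array(pe); f=np.polyfit(pe[:,0],pe[:,1],1);rs=pe[:,1]-np.polyval(f,pe[:,0]);k=abs(rs)<.003;f=np.polyfit(pe[k,0],pe[k,1],1);print("front edge yaw",np.arctan(f[0]).round(4),"y at x=.536",np.polyval(f,.536).round(4),rs.round(4))
```

Request:
jog_arm --targets '[[5,[-1.8,4,5],0.05],[5,[-3.6,8,10],0.1],[5,[-5.4,10,15],0.15],[5,[-7.5,12,20],0.15],[5,[-7.5,12,21.5],0.15],[5,[-7.5,12,21.5],0.15],[5,[-7.5,12,21.5],0.15],[5,[-7.5,16,21.5],0.15],[5,[-7.5,20,21.5],0.15],[5,[-7.5,20,21.5],0.15]]' --grip_force 20

```text
time_s: 3.45
ee_pos: [0.4537, 0.0536, 0.022]
eef_rot: [-1.572, 0.003, -0.151]
force: [0.2, -0.0, 0.8]
grip_width: 0.0501
```

Request:
jog_arm --targets '[[0,[0,0,0],0],[0,[0,0,0],0],[0,[0,0,0],0],[0,[0,0,0],0],[0,[0,0,0],0],[0,[0,-3,0],0],[0,[0,-6,0],0],[0,[0,-6,0],0]]'

```text
time_s: 4.25
ee_pos: [0.4562, 0.0546, 0.0882]
eef_rot: [-1.57, -0.006, -0.15]
force: [-0.3, -0.4, -1.2]
grip_width: 0.0261
```

Run:
```python
from h import *
o=ctrl.get_obs();print(o["ee_pos"],o["eef_rot"],o["grip_width"])
d=cam("wrist");np.savez("w3.npz",**d,ep=o["ee_pos"],er=o["eef_rot"]);save(d,"w3.png",(120,120,520,400),2)
t=np.array([0.4625,-0.0986,0.09]);print(goto(t,0.081,o))
```

```text
[0.45624869 0.05458599 0.08817557] [-1.56957661 -0.00620344 -0.14994144] 0.026085043163977223
(array([  2.91,  -0.18, -15.05]), np.float64(-0.2309))
```

View pics/w3.png

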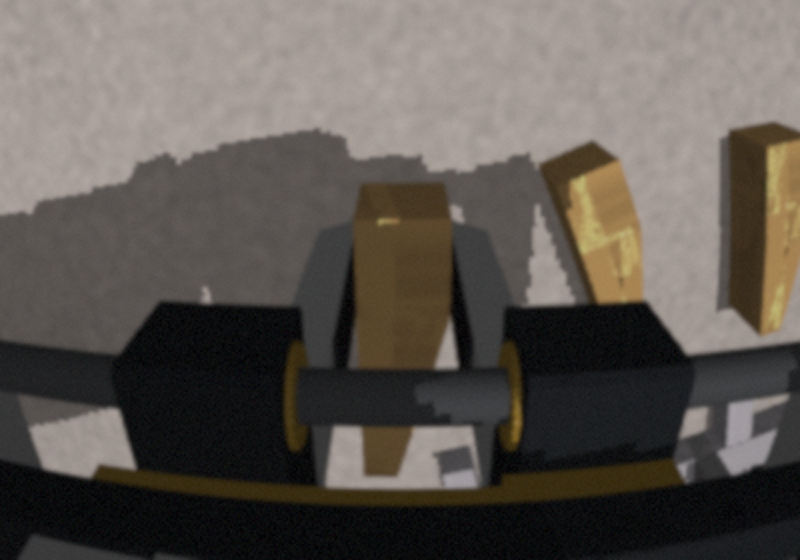

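The wedge is held straight between the pads, its butt top edge running from (355,220) to (452,220) in the crop. I use that to check the hand-eye calibration.

Run:
```python
from h import *
z=np.load("w3.npz");d={k:z[k] for k in z.files};o=dict(ee_pos=d["ep"],eef_rot=d["er"])
Rm=R.from_euler("xyz",o["eef_rot"]).as_matrix()
P=wplane(o,d,[[355/2+120,220/2+120],[452/2+120,220/2+120]],o["ee_pos"][2]+.012)
print(((P-o["ee_pos"])@Rm*1000).round(1))
P=wplane(o,d,[[358/2+120,185/2+120],[447/2+120,185/2+120]],o["ee_pos"][2]-.022)
print(((P-o["ee_pos"])@Rm*1000).round(1))
```

```text
[[-13.7 -12.1  19.5]
 [ 10.9 -11.9  19.5]]
[[-15.3  21.9  18.7]
 [ 12.   22.1  18.6]]
```

Request:
jog_arm --targets '[[0,[1,0,-4],-0.1],[0,[2,0,-8],-0.2],[0,[3.15,0,-12],-0.231],[0,[3.15,0,-15.4],-0.231],[0,[3.15,0,-15.4],-0.231],[0,[3.15,0,-15.4],-0.231],[0,[3.15,0,-15.4],-0.231]]'

```text
time_s: 5.0
ee_pos: [0.4624, -0.1016, 0.084]
eef_rot: [-1.57, 0.001, 0.082]
force: [-0.7, -0.2, -0.1]
grip_width: 0.0259
```

Run:
```python
from h import *
o=ctrl.get_obs();print(o["ee_pos"],o["eef_rot"]);print(goto([.4643,-.1026,.0425],.081,o))
```

```text
[ 0.4623842  -0.10162476  0.08399696] [-1.57039449e+00  7.74719871e-04  8.16485747e-02]
(array([ 0.19,  4.15, -0.11]), np.float64(0.0006))
```

Request:
jog_arm --targets '[[0,[0.2,1.5,0],0],[0,[0.2,3,-0.1],0],[0,[0.2,3.6,-0.1],0],[0,[0.2,3.9,-0.1],0],[0,[0.2,4.1,-0.1],0],[0,[0.2,4.1,-0.1],0]]'

```text
time_s: 5.6
ee_pos: [0.4646, -0.1027, 0.0446]
eef_rot: [-1.571, 0.0, 0.082]
force: [-8.0, 2.8, 14.3]
grip_width: 0.0255
```

Request:
jog_arm --targets '[[0,[0,-0.1,0],0],[0,[-0.1,-0.1,0],0],[0,[-0.1,-0.1,0],0]]'

```text
time_s: 5.9
ee_pos: [0.4637, -0.1032, 0.0446]
eef_rot: [-1.571, -0.0, 0.081]
force: [-0.5, 1.5, 1.5]
grip_width: 0.0257
```

Run:
```python
from h import *
o=ctrl.get_obs();print(o["ee_pos"],o["force"],o["moment"])
d=cam("side");save(d,"s1.png",(300,120,430,200),6)
```

```text
[ 0.46371332 -0.10322326  0.04460592] [-0.45400931  1.51297954  1.50864099] [0.08408518 0.02296513 0.09739282]
```

View pics/s1.png

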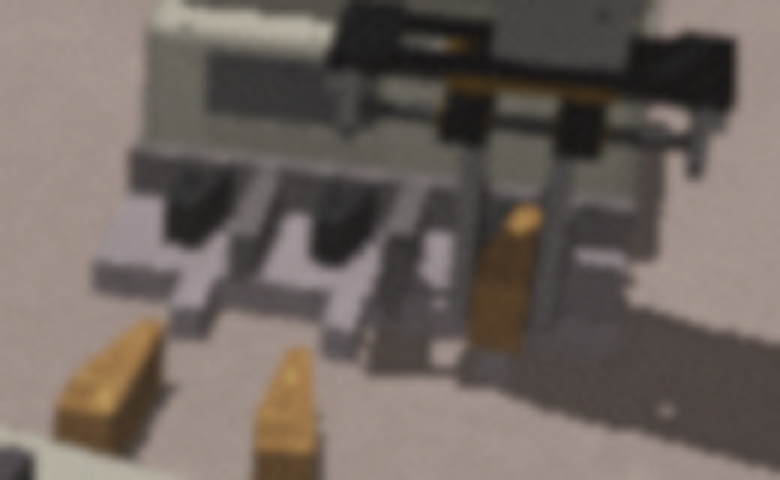

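Forces are now near zero, and the side view shows the wedge level in slot0 between cheek and shoe. I release it, rise and look.

Request:
jog_arm --targets '[[4.5,[0,0,0],0],[4.5,[0,0,0],0],[4.5,[0,0,0],0],[4.5,[0,-4,0],0],[4.5,[0,-9,0],0],[4.5,[1,-14,-2],0],[4.5,[2,-16,-4.5],0],[4.5,[2,-16,-4.5],0],[4.5,[2,-16,-4.5],0]]'

```text
time_s: 6.85
ee_pos: [0.487, -0.1467, 0.2039]
eef_rot: [-1.571, 0.0, 0.08]
force: [-0.3, 0.9, -0.3]
grip_width: 0.0448
```

Run:
```python
from h import *
o=ctrl.get_obs();d=cam("wrist");np.savez("w4.npz",**d,ep=o["ee_pos"],er=o["eef_rot"])
print(o["ee_pos"],o["eef_rot"]);save(d,"w4.png",(150,60,470,300),2.5)
print(goto([.5290,.0480,.14],.261,o))
```

```text
[ 0.48697536 -0.14670226  0.2039436 ] [-1.57056424e+00  4.02489341e-04  8.02147205e-02]
(array([ 5.75,  6.4 , 19.07]), np.float64(-0.1808))
```

View pics/w4.png

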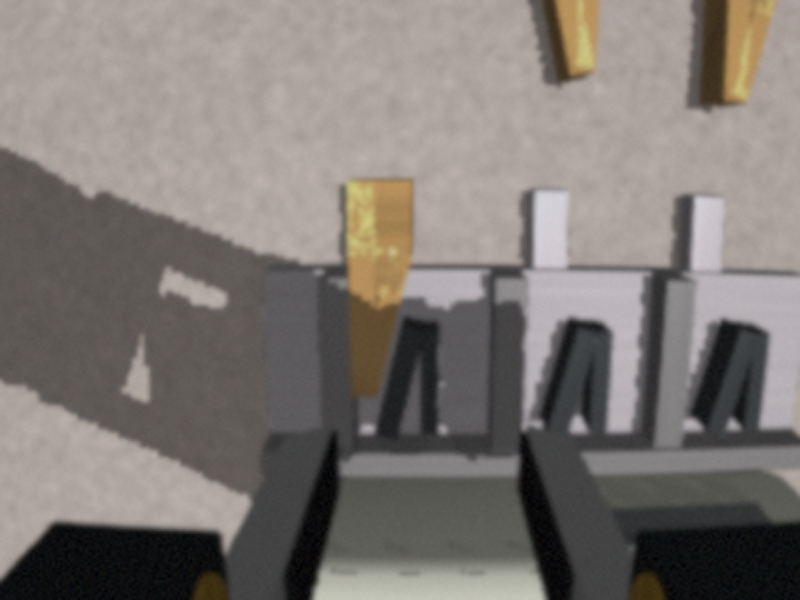

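Wedge sits parallel in slot0, butt at rows 180 and mouth at 270 (about 41 mm out, as planned). Next is the middle wedge.

Request:
jog_arm --targets '[[5,[1.5,2,5],-0.06],[5,[3,4,10],-0.12],[5,[5.8,7,15],-0.181],[5,[5.8,9,18.7],-0.181],[5,[5.8,10,18.7],-0.181],[5,[5.8,10,18.7],-0.181],[5,[5.8,14,18.7],-0.181],[5,[5.8,18,18.7],-0.181],[5,[5.8,18,18.7],-0.181],[5,[5.8,18,18.7],-0.181]]'

```text
time_s: 7.9
ee_pos: [0.5295, 0.0438, 0.0246]
eef_rot: [-1.571, 0.001, 0.261]
force: [0.5, 0.6, -0.4]
grip_width: 0.0495
```

Request:
jog_arm --targets '[[0,[0,0,0],0],[0,[0,0,0],0],[0,[0,0,0],0],[0,[0,0,0],0],[0,[0,-3,0],0],[0,[0,-6,0],0],[0,[0,-6,0],0],[0,[0,-6,0],0]]'

```text
time_s: 8.7
ee_pos: [0.5299, 0.0444, 0.0845]
eef_rot: [-1.571, -0.001, 0.262]
force: [1.1, -0.8, -0.9]
grip_width: 0.0257
```

```bash
cat > butt.py <<'E'
from h import *
o=ctrl.get_obs();d=cam("wrist")
hsv=cv2.cvtColor(d["img"],cv2.COLOR_RGB2HSV)
m=((hsv[...,0]>8)&(hsv[...,0]<25)&(hsv[...,1]>95)&(hsv[...,2]>30)).astype(np.uint8)
c=m[205:290,318:328];rows=np.where(c.mean(1)>.5)[0]
v=205+rows[0]; r=np.where(m[v+20,270:370])[0]+270
P=wplane(o,d,[[r.min(),v],[r.max(),v]],o["ee_pos"][2]-.022)
Rm=R.from_euler("xyz",o["eef_rot"]).as_matrix()
print("butt bottom edge in tool mm",((P-o["ee_pos"])@Rm*1000).round(1).tolist(),v)
print(o["ee_pos"],o["eef_rot"],o["grip_width"])
E
python3 butt.py; python3 -c "
from h import *
print(goto([.5385,-.0971,.085],.081))"
```

```text
butt bottom edge in tool mm [[-17.0, 22.0, 14.6], [12.7, 22.0, 14.6]] 220
[0.52988684 0.04444299 0.08452428] [-1.57096494e+00 -6.05180149e-04  2.62028199e-01] 0.025741829078680112
(array([ -2.79,  -0.13, -13.9 ]), np.float64(0.181))
```

Request:
jog_arm --targets '[[0,[-0.9,0,-4],0.06],[0,[-1.8,0,-8],0.12],[0,[-2.8,0,-12],0.181],[0,[-2.8,0,-13.9],0.181],[0,[-2.8,0,-13.9],0.181],[0,[-2.8,0,-13.9],0.181],[0,[-2.8,0,-13.9],0.181]]'

```text
time_s: 9.45
ee_pos: [0.5385, -0.096, 0.0838]
eef_rot: [-1.57, 0.001, 0.082]
force: [-0.4, -0.0, -0.4]
grip_width: 0.0256
```

```bash
python3 -c "
from h import *
o=ctrl.get_obs();print(o['ee_pos']);print(goto([.5385,-.0971,.0465],.081,o))"
```

```text
[ 0.53851571 -0.09595004  0.08382907]
(array([-0.01,  3.73, -0.12]), np.float64(0.0011))
```

Request:
jog_arm --targets '[[0,[0,1.5,0],0],[0,[0,3,-0.1],0],[0,[0,3.5,-0.1],0],[0,[0,3.7,-0.1],0],[0,[0,3.8,-0.1],0],[0,[0,3.8,-0.1],0]]'

```text
time_s: 10.05
ee_pos: [0.5391, -0.098, 0.0468]
eef_rot: [-1.571, -0.0, 0.081]
force: [0.3, -0.3, -0.2]
grip_width: 0.0258
```

Request:
jog_arm --targets '[[0,[-0.05,0.1,0],0],[0,[-0.05,0.2,0],0],[0,[-0.05,0.2,0],0]]'

```text
time_s: 10.35
ee_pos: [0.5386, -0.0982, 0.0451]
eef_rot: [-1.571, -0.001, 0.081]
force: [-2.3, 0.9, 4.9]
grip_width: 0.0254
```

Request:
jog_arm --targets '[[0,[0,-0.1,0],0],[4.5,[0,-0.1,0],0],[4.5,[0,-0.1,0],0],[4.5,[0,-0.1,0],0],[4.5,[0,-4,0],0],[4.5,[0,-8,0],0],[5,[3,-9,4],0.03],[5,[6,-9,8],0.052],[5,[9.25,-9,13],0.052],[5,[9.25,-9,13],0.052]]'

```text
time_s: 11.35
ee_pos: [0.6213, 0.043, 0.1342]
eef_rot: [-1.57, -0.0, 0.032]
force: [-0.3, -0.2, 0.1]
grip_width: 0.05
```

```bash
python3 -c "
from h import *
o=ctrl.get_obs();print(o['ee_pos'],o['joint_vel'].round(2));print(goto([.6203,.0385,.0235],.029,o))"
```

```text
[0.62131382 0.0429997  0.13419883] [ 0.09  0.09 -0.12 -0.02  0.05  0.09]
(array([-0.12, 11.07, -0.45]), np.float64(0.0034))
```

Request:
jog_arm --targets '[[5,[0,4,-0.1],0],[5,[0,8,-0.1],0],[5,[0,11,-0.1],0],[5,[0,11,-0.1],0],[0,[0,11,-0.1],0],[0,[0,11,-0.1],0],[0,[0,11,-0.1],0],[0,[0,11,-0.1],0],[0,[0,8,-0.1],0],[0,[0,5,-0.1],0]]'

```text
time_s: 12.35
ee_pos: [0.6196, 0.0379, 0.0847]
eef_rot: [-1.571, 0.002, 0.029]
force: [0.4, -0.3, -0.6]
grip_width: 0.0256
```

```bash
python3 butt.py;python3 -c "
from h import *
o=ctrl.get_obs();print(goto([.6132,-.0911,.085],.081,o))"
```

```text
butt bottom edge in tool mm [[-16.7, 22.0, 19.3], [12.7, 22.0, 19.3]] 212
[0.61964379 0.03790669 0.08471922] [-1.57077533  0.00170286  0.02902452] 0.025585591405694958
(array([ -1.26,   0.56, -12.88]), np.float64(-0.0519))
```

Request:
jog_arm --targets '[[0,[-0.4,0,-4],-0.03],[0,[-0.8,0,-8],-0.052],[0,[-1.2,0,-12],-0.052],[0,[-1.2,0,-12.9],-0.052],[0,[-1.2,0,-12.9],-0.052],[0,[-1.2,0,-12.9],-0.052],[0,[-1.2,0,-12.9],-0.052]]'

```text
time_s: 13.1
ee_pos: [0.612, -0.0899, 0.0844]
eef_rot: [-1.571, 0.0, 0.082]
force: [0.3, 0.7, -1.0]
grip_width: 0.0259
```

```bash
python3 -c "
from h import *
o=ctrl.get_obs();print(o['ee_pos']);print(goto([.6132,-.0911,.0455],.081,o))"
```

```text
[ 0.612022   -0.08994528  0.08441765]
(array([ 0.11,  3.89, -0.13]), np.float64(0.0015))
```

Request:
jog_arm --targets '[[0,[0.05,1.5,0],0],[0,[0.05,3,-0.1],0],[0,[0.05,3.6,-0.1],0],[0,[0.05,3.9,-0.1],0],[0,[0.05,4.0,-0.1],0],[0,[0.05,4.0,-0.1],0]]'

```text
time_s: 13.7
ee_pos: [0.6127, -0.0918, 0.0448]
eef_rot: [-1.571, -0.0, 0.082]
force: [-3.9, 2.5, 15.9]
grip_width: 0.0257
```

Request:
jog_arm --targets '[[0,[-0.05,-0.15,0],0],[4.5,[-0.05,-0.1,0],0],[4.5,[-0.05,-0.1,0],0],[4.5,[-0.05,-0.1,0],0],[4.5,[0,-4,0],0],[4.5,[0,-9,0],0],[4.5,[-4,-13,-2],0],[4.5,[-7,-16,-4.5],0],[4.5,[-7,-16,-4.5],0],[4.5,[-7,-16,-4.5],0]]'

```text
time_s: 14.7
ee_pos: [0.5462, -0.1435, 0.2053]
eef_rot: [-1.572, -0.002, 0.079]
force: [-0.2, 1.2, -0.5]
grip_width: 0.0451
```

Run:
```python
from h import *
o=ctrl.get_obs();d=cam("wrist");np.savez("w5.npz",**d,ep=o["ee_pos"],er=o["eef_rot"])
print(o["ee_pos"],o["eef_rot"]);save(d,"w5.png",(170,60,490,300),2.5)
hsv=cv2.cvtColor(d["img"],cv2.COLOR_RGB2HSV)
m=((hsv[...,0]>8)&(hsv[...,0]<25)&(hsv[...,1]>95)&(hsv[...,2]>40)).astype(np.uint8)
n,l,st,c=cv2.connectedComponentsWithStats(m)
for s in st[1:]:
    if s[4]>200: print(s, wplane(o,d,[[s[0],s[1]],[s[0]+s[2],s[1]]],.054)[:,:2].round(4).tolist())
t=cam("top");hs=cv2.cvtColor(t["img"],cv2.COLOR_RGB2HSV)
np.savez("t1.npz",**t);save(t,"t1.png",(140,110,360,340),2.5)
```

```text
[ 0.546207  -0.1435432  0.2053291] [-1.57151283 -0.00169143  0.07936302]
[ 233  132   28   85 1893] [[0.4494, -0.0852], [0.4789, -0.0839]]
[ 373  132   29   86 1800] [[0.5914, -0.0752], [0.6215, -0.0718]]
[ 304  136   26   86 1685] [[0.5227, -0.0853], [0.5486, -0.0833]]
[224 289  18  54 521] [[0.4377, -0.2684], [0.4603, -0.2653]]
[402 289  17  54 526] [[0.6492, -0.2505], [0.6708, -0.2501]]
[ 199  344  294   29 2829] [[0.3937, -0.3663], [0.8168, -0.3487]]
```

View pics/w5.png

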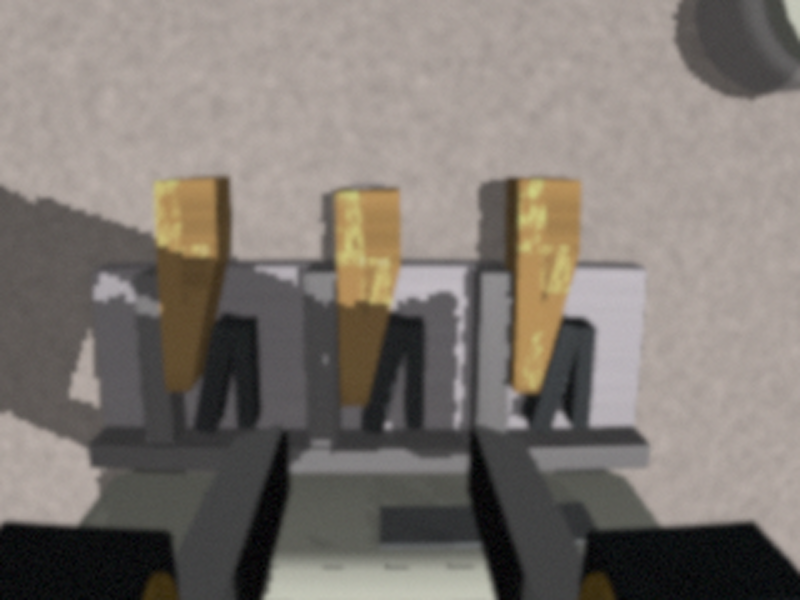

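View pics/t1.png

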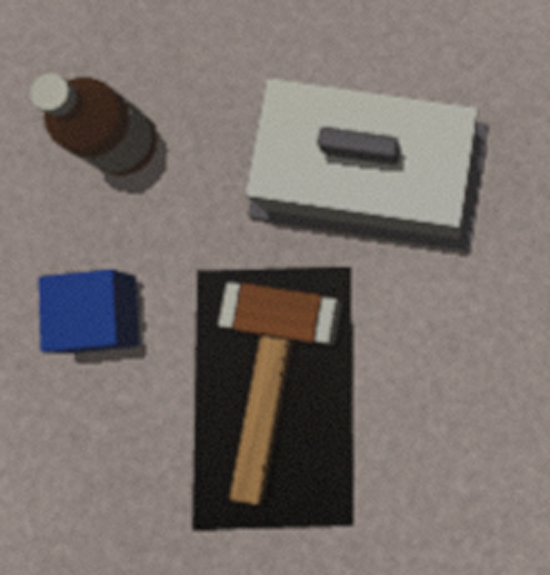

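All three wedges lie in their slots, free of the shoes. In the top view the mallet head is at (278,312) with its handle to (245,500), and the cover still stands on its plate. Next I locate the mallet.

```bash
cat > mallet.py <<'E'
from h import *
import sys
t=dict(np.load(sys.argv[1])) if len(sys.argv)>1 else cam("top")
hs=cv2.cvtColor(t["img"],cv2.COLOR_RGB2HSV)
m=((hs[...,0]>3)&(hs[...,0]<25)&(hs[...,1]>95)&(hs[...,2]>60)).astype(np.uint8);m[:, :210]=0;m[:,300:]=0;m[:215]=0
n,l,st,c=cv2.connectedComponentsWithStats(m);i=1+np.argmax(st[1:,4]);m=l==i;print(st[i])
rows=np.where(m.any(1))[0];w=m.sum(1)
hd=[r for r in rows if 6<=w[r]<=16]; hd=[r for r in hd if r>rows[0]+24]
P=np.array([onplane(t,np.where(m[r])[0].mean(),r,.033)[:2] for r in hd])
f=np.polyfit(P[:,0],P[:,1],1);yaw=np.arctan(f[0]);print("handle yaw(x dir)",yaw.round(4),"x range",P[:,0].min().round(4),P[:,0].max().round(4),"resid",np.std(P[:,1]-np.polyval(f,P[:,0])).round(4))
V=(hs[...,1]<70)&(hs[...,2]>110);V[:, :225]=0;V[:,282:]=0;V[:218]=0;V[250:]=0
bench=cv2.connectedComponentsWithStats(V.astype(np.uint8))
for s,cc in list(zip(bench[2],bench[3]))[1:]:
    if 15<s[4]<300: print("white",s,onplane(t,*cc,.038)[:2].round(4))
e=P[P[:,0].argmin()];u=np.array([np.cos(yaw),np.sin(yaw)])
end=np.array([P[:,0].min(),np.polyval(f,P[:,0].min())]);print("handle end",end.round(4),"origin from end",(end+.149*u).round(4))
E
python3 mallet.py t1.npz
```

```text
[ 232  223   37   89 1469]
handle yaw(x dir) -0.1609 x range 0.3291 0.4484 resid 0.0004
white [281 218   1  22  22] [0.4864 0.2445]
white [228 223   8  18 100] [0.4808 0.344 ]
white [266 229   9  18 105] [0.4688 0.2672]
handle end [0.3291 0.3286] origin from end [0.4762 0.3047]
```

Request:
jog_arm --targets '[[5,[-0.7,0,4.6],-0.14],[5,[-1.4,0,9.2],-0.28],[5,[-2,0,13.8],-0.42],[5,[-2.7,0,18.4],-0.56],[5,[-3.4,0,23],-0.7],[5,[-4,0,27.6],-0.84],[5,[-4.8,0,32.2],-0.98],[5,[-5.5,0,36.8],-1.12],[5,[-6.2,0,41.4],-1.25],[5,[-6.8,0,46.1],-1.331]]'

```text
time_s: 15.8
ee_pos: [0.4399, 0.3139, 0.2027]
eef_rot: [-1.569, 0.002, 1.418]
force: [1.1, 0.7, -0.9]
grip_width: 0.0499
```

Request:
jog_arm --targets '[[5,[0,4,0],0],[5,[0,7,0],0],[5,[0,7,0],0]]'

```text
time_s: 16.1
ee_pos: [0.4389, 0.3112, 0.1293]
eef_rot: [-1.564, 0.006, 1.414]
force: [0.1, -0.3, 0.2]
grip_width: 0.05
```

```bash
python3 -c "
from h import *
o=ctrl.get_obs();print(o['ee_pos'],o['eef_rot'],o['qpos'].round(2));print(goto([.442,.3104,.0265],1.41,o))"; python3 mallet.py
```

```text
[0.43886697 0.31118246 0.12925124] [-1.56379504  0.00591406  1.41376254] [ 0.55  0.38  1.65  0.    1.12 -0.87]
(array([ 0.03, 10.27, -0.39]), np.float64(0.0038))
[237 223  32  16 256]Traceback (most recent call last):
  File "mallet.py", line 10, in <module>
    f=np.polyfit(P[:,0],P[:,1],1);yaw=np.arctan(f[0]);print("handle yaw(x dir)",yaw.round(4),"x range",P[:,0].min().round(4),P[:,0].max().round(4),"resid",np.std(P[:,1]-np.polyval(f,P[:,0])).round(4))
                 ~^^^^^
IndexError: too many indices for array: array is 1-dimensional, but 2 were indexed
```

Request:
jog_arm --targets '[[5,[0,4,-0.3],0],[5,[0,8,-0.3],0],[5,[0,10.2,-0.3],0],[5,[0,10.2,-0.3],0],[0,[0,10.2,-0.3],0],[0,[0,10.2,-0.3],0],[0,[0,10.2,-0.3],0],[0,[0,10.2,-0.3],0],[0,[0,9,-0.3],0],[0,[0,9,-0.3],0]]' --grip_force 60

```text
time_s: 17.15
ee_pos: [0.4448, 0.3111, 0.0462]
eef_rot: [-1.572, -0.001, 1.412]
force: [-0.3, 0.3, -3.0]
grip_width: 0.0238
```

Request:
jog_arm --targets '[[0,[0,-3,0],0],[0,[0,-6,0],0],[0,[-3,-9,-0.3],0],[0,[-7,-9,-0.7],-0.06],[0,[-11,-9,-1.1],-0.12],[0,[-15,-9,-1.5],-0.18],[0,[-19,-9,-1.9],-0.24],[0,[-23,-9,-2.3],-0.24],[0,[-27,-9,-2.7],-0.24],[0,[-31,-9,-3.1],-0.24]]'

```text
time_s: 18.15
ee_pos: [0.4254, -0.0018, 0.1347]
eef_rot: [-1.571, 0.0, 1.652]
force: [0.3, 1.0, -2.6]
grip_width: 0.0235
```

Request:
jog_arm --targets '[[0,[-1,0,0],0],[0,[-1,4,0],0],[0,[-1,4,0],0],[0,[-1,4,0],0]]'

```text
time_s: 18.55
ee_pos: [0.4265, -0.0098, 0.0948]
eef_rot: [-1.569, -0.0, 1.652]
force: [-0.3, 0.1, -2.4]
grip_width: 0.0237
```

Run:
```python
from h import *
o=ctrl.get_obs();print(o['ee_pos'],o['eef_rot'],o["grip_width"]);print(goto([.424,-.0157,.0485],1.652,o))
d=cam("wrist");save(d,"w6.png",(120,40,520,400),1.6)
```

```text
[ 0.42645929 -0.00980193  0.09481639] [-1.56923223e+00 -3.70139506e-04  1.65245202e+00] 0.02367821625785327
(array([-0.57,  4.63,  0.29]), np.float64(0.0005))
```

View pics/w6.png

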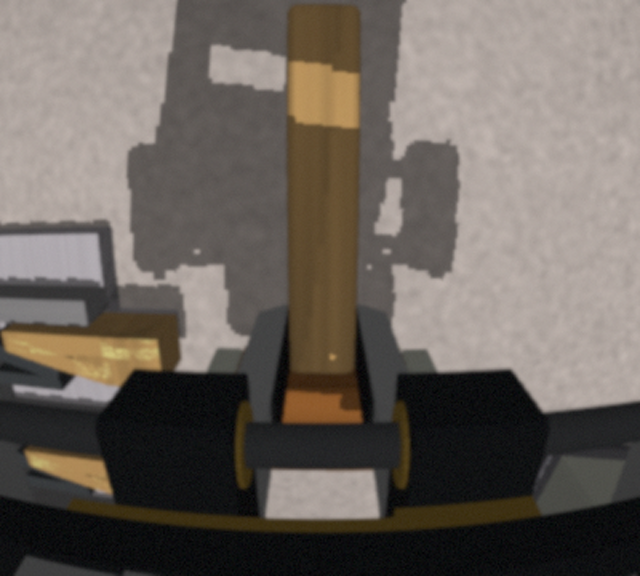

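The mallet is held straight in the fingers with the head just ahead of the pads. I lower it and start tapping slot0.

Request:
jog_arm --targets '[[0,[0,2.5,0.3],0],[0,[0,4.6,0.3],0],[0,[0,4.6,0.3],0],[0,[-0.6,4.6,0.3],0],[0,[-0.6,4.6,0.3],0]]'

```text
time_s: 19.1
ee_pos: [0.4252, -0.0169, 0.05]
eef_rot: [-1.573, 0.001, 1.652]
force: [-0.3, 0.2, -2.0]
grip_width: 0.0232
```

Request:
jog_arm --targets '[[0,[-2,0,0],0],[0,[-3.2,0,0],0],[0,[-2.2,0,0],0],[0,[-4,0,0],0],[0,[-3,0,0],0],[0,[-4.6,0,0],0],[0,[-3.4,0,0],0],[0,[-5,0,0],0],[0,[-3.6,0,0],0],[0,[-3.6,0,0],0]]'

```text
time_s: 20.1
ee_pos: [0.427, -0.0509, 0.0487]
eef_rot: [-1.571, -0.0, 1.653]
force: [0.9, -0.2, -2.7]
grip_width: 0.0235
```

Request:
jog_arm --targets '[[0,[-1.7,0,0],0],[0,[-0.4,0,0],0],[0,[-2.0,0,0],0],[0,[-0.4,0,0],0],[0,[-2.2,0,0],0],[0,[-2.2,0,0],0]]'

```text
time_s: 20.7
ee_pos: [0.428, -0.0714, 0.0486]
eef_rot: [-1.569, -0.005, 1.652]
force: [-6.5, 28.8, 12.5]
grip_width: 0.0236
```

Slot0: firm stop at y −0.0714 (predicted −0.0705) with 29 N. Next is slot1.

Request:
jog_arm --targets '[[0,[1.5,0,0],0],[0,[4,0,0],0],[0,[5.5,0,-2],0],[0,[5.5,0,-5],0],[0,[5.5,0,-7.5],0],[0,[5.5,0,-7.5],0],[0,[5.5,0,-7.5],0]]'

```text
time_s: 21.4
ee_pos: [0.4986, -0.0126, 0.0481]
eef_rot: [-1.57, -0.0, 1.653]
force: [-0.4, 0.2, -3.3]
grip_width: 0.0234
```

Request:
jog_arm --targets '[[0,[-2,0,0],0],[0,[-3.2,0,0],0],[0,[-2.2,0,0],0],[0,[-4,0,0],0],[0,[-3,0,0],0],[0,[-4.6,0,0],0],[0,[-3.4,0,0],0],[0,[-5,0,0],0],[0,[-3.6,0,0],0],[0,[-3.6,0,0],0]]'

```text
time_s: 22.4
ee_pos: [0.5017, -0.0467, 0.0484]
eef_rot: [-1.571, -0.0, 1.653]
force: [-0.1, -0.0, -3.6]
grip_width: 0.0236
```

Request:
jog_arm --targets '[[0,[-1.6,0,0],0],[0,[-0.4,0,0],0],[0,[-1.8,0,0],0],[0,[-0.4,0,0],0],[0,[-1.9,0,0],0],[0,[-1.9,0,0],0]]'

```text
time_s: 23.0
ee_pos: [0.5034, -0.0647, 0.0487]
eef_rot: [-1.571, -0.004, 1.652]
force: [-3.0, 20.9, 8.2]
grip_width: 0.0235
```

Request:
jog_arm --targets '[[0,[1.5,0,0],0],[0,[4,0,0],0],[0,[5.5,0,-2],0],[0,[5.5,0,-5],0],[0,[5.5,0,-7.5],0],[0,[5.5,0,-7.5],0],[0,[5.5,0,-7.5],0]]'

```text
time_s: 23.7
ee_pos: [0.5731, -0.0058, 0.0477]
eef_rot: [-1.569, -0.0, 1.653]
force: [-0.5, -0.3, -4.0]
grip_width: 0.0235
```

Request:
jog_arm --targets '[[0,[-2,0,0],0],[0,[-3.2,0,0],0],[0,[-2.2,0,0],0],[0,[-4,0,0],0],[0,[-3,0,0],0],[0,[-4.6,0,0],0],[0,[-3.4,0,0],0],[0,[-5,0,0],0],[0,[-3.6,0,0],0],[0,[-3.6,0,0],0]]'

```text
time_s: 24.7
ee_pos: [0.5766, -0.0409, 0.0484]
eef_rot: [-1.571, -0.0, 1.653]
force: [0.0, 0.5, -3.2]
grip_width: 0.0235
```

Request:
jog_arm --targets '[[0,[-1.6,0,0],0],[0,[-0.4,0,0],0],[0,[-1.8,0,0],0],[0,[-0.4,0,0],0],[0,[-1.9,0,0],0],[0,[-1.9,0,0],0]]'

```text
time_s: 25.3
ee_pos: [0.5784, -0.0586, 0.0488]
eef_rot: [-1.571, -0.004, 1.653]
force: [-3.4, 18.8, 6.9]
grip_width: 0.0233
```

Request:
jog_arm --targets '[[0,[2,0,0],0],[0,[5,0,0],0],[0,[8,-4,2],0],[0,[12,-8,4],0],[0,[16,-12,6],0.08],[0,[20,-14,8],0.08],[0,[24,-14,10.5],0.08],[0,[29,-14,10.5],0.08],[0,[33,-14,10.5],0.08],[0,[38.2,-14,10.5],0.08]]'

```text
time_s: 26.3
ee_pos: [0.4416, 0.3059, 0.1887]
eef_rot: [-1.572, -0.0, 1.573]
force: [1.1, -0.4, -2.8]
grip_width: 0.0238
```

Request:
jog_arm --targets '[[0,[0,4,0],0],[0,[0,8,0],0],[0,[0,11,0],0],[0,[0,13,0],0],[0,[0,13,0],0],[0,[0,13,0],0]]'

```text
time_s: 26.9
ee_pos: [0.443, 0.3037, 0.0589]
eef_rot: [-1.571, 0.0, 1.572]
force: [0.4, 0.4, -1.6]
grip_width: 0.0236
```

Run:
```python
from h import *
o=ctrl.get_obs();print(o['ee_pos'],o['eef_rot'],o["force"]);print(goto([.442,.314,.027],1.571,o))
d=cam("top");np.savez("t2.npz",**d)
hs=cv2.cvtColor(d["img"],cv2.COLOR_RGB2HSV)
m=((hs[...,0]>8)&(hs[...,0]<25)&(hs[...,1]>95)&(hs[...,2]>60)).astype(np.uint8);m[:,:400]=0
n,l,st,c=cv2.connectedComponentsWithStats(m)
for s in st[1:]:
    if s[4]>60: print(s,onplane(d,s[0]-.5,s[1]+s[3]/2,.054)[:2].round(4))
save(d,"t2.png",(200,110,520,290),2.5)
```

```text
[0.44296196 0.30368231 0.05892533] [-1.57089831e+00  4.73460641e-05  1.57246277e+00] [ 0.38956895  0.35959418 -1.5667636 ]
(array([1.03, 3.19, 0.09]), np.float64(0.0015))
[452 156  47  16 500] [ 0.6119 -0.0972]
[457 193  48  16 521] [ 0.537  -0.1022]
[463 231  49  15 534] [ 0.4637 -0.1089]
```

View pics/t2.png

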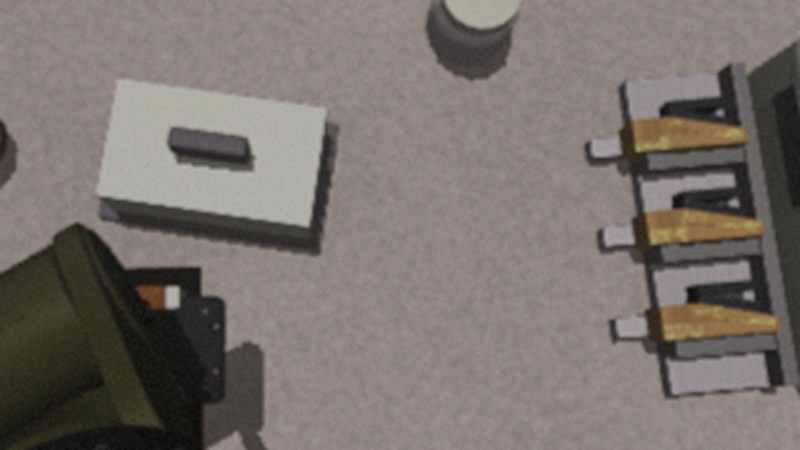

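All three wedges are driven in evenly, tips at the end wall. I put the mallet down now.

Request:
jog_arm --targets '[[0,[1,1,0],0],[0,[1,2,0],0],[0,[1,2.8,0],0],[0,[1,3.1,0],0],[0,[1,3.1,0],0]]'

```text
time_s: 27.45
ee_pos: [0.4441, 0.3139, 0.0305]
eef_rot: [-1.573, -0.002, 1.573]
force: [-14.8, -6.8, 40.1]
grip_width: 0.0234
```

Request:
jog_arm --targets '[[0,[0,-0.25,0],0],[0,[0,-0.25,0],0]]'

```text
time_s: 27.65
ee_pos: [0.4437, 0.3134, 0.0307]
eef_rot: [-1.572, -0.001, 1.572]
force: [-4.5, -1.6, 15.0]
grip_width: 0.0237
```

Request:
jog_arm --targets '[[0,[0,-0.1,0],0],[5,[0,-0.1,0],0],[5,[0,-0.1,0],0],[5,[0,-0.1,0],0],[5,[0,-0.1,0],0],[5,[0,-4,0],0],[5,[0,-9,0],0],[5,[0,-14,4],0],[5,[-5,-19,8],0],[5,[-10,-19,10],0]]'

```text
time_s: 28.65
ee_pos: [0.3613, 0.2453, 0.21]
eef_rot: [-1.574, -0.002, 1.574]
force: [1.7, -0.2, 0.6]
grip_width: 0.0502
```

```bash
cat > cover.py <<'E'
from h import *
d=cam("top");C=cloud(d);hs=cv2.cvtColor(d["img"],cv2.COLOR_RGB2HSV)
def rep(n,m,z):
    nn,l,st,c=cv2.connectedComponentsWithStats(m.astype(np.uint8))
    if nn<2: return
    i=1+np.argmax(st[1:,4]);r=cv2.minAreaRect(cv2.findContours((l==i).astype(np.uint8),0,1)[0][0])
    print(n,st[i],onplane(d,*r[0],z)[:2].round(4),[onplane(d,*p,z)[:2].round(3).tolist() for p in cv2.boxPoints(r)])
if __name__=="__main__":
    o=ctrl.get_obs();print(o["ee_pos"],o["eef_rot"])
    w=np.zeros(C.shape[:2],bool);w[100:215,200:345]=1
    rep("bar",w&(C[...,2]>.097)&(C[...,2]<.118),.108)
    rep("top",w&(C[...,2]>.068)&(C[...,2]<.118),.076)
    print("jar",C[95:120,380:405][C[95:120,380:405,2]>.06].mean(0))
    np.savez("t3.npz",**d)
E
python3 cover.py; python3 mallet.py t3.npz
```

```text
[0.35886607 0.24106204 0.21138679] [-1.57458471e+00 -1.27474829e-03  1.57341036e+00]
bar [267 161  33  14 295] [0.5948 0.2338] [[0.591, 0.265], [0.608, 0.263], [0.599, 0.203], [0.581, 0.205]]
top [ 239  142   92   60 4163] [0.5954 0.2345] [[0.561, 0.324], [0.658, 0.313], [0.63, 0.144], [0.535, 0.159]]
jar [0.71777862 0.02388057 0.09044412]
[230 225  33  50 982]
handle yaw(x dir) -0.061 x range 0.4014 0.4444 resid 0.0011
white [281 218   1  21  21] [0.4874 0.2446]
white [225 227   6  18  90] [0.4739 0.3522]
white [263 226   7  18 105] [0.4752 0.2749]
handle end [0.4014 0.3142] origin from end [0.5502 0.3051]
```

Request:
jog_arm --targets '[[5,[0,0,-2.5],0.15],[5,[0,0,-5],0.3],[5,[0,0,-8],0.44],[5,[0.5,0,-11],0.58],[5,[1,0,-13],0.72],[5,[1.2,0,-16],0.86],[5,[1.5,0,-19],1.0],[5,[1.8,0,-22],1.14],[5,[2,0,-25],1.28],[5,[2,0,-25],1.42]]'

```text
time_s: 29.7
ee_pos: [0.6141, 0.2648, 0.206]
eef_rot: [-1.571, 0.001, 0.145]
force: [-0.3, -0.7, -0.8]
grip_width: 0.0501
```

Request:
jog_arm --targets '[[5,[0,2,0],0.14],[5,[0,4,0],0.3],[5,[0,4,0],0.307],[5,[0,4,0],0.307],[5,[0,4,0],0.307]]'

```text
time_s: 30.2
ee_pos: [0.6124, 0.2654, 0.169]
eef_rot: [-1.57, -0.002, -0.152]
force: [0.3, 1.0, -0.3]
grip_width: 0.05
```

```bash
python3 -c "
from h import *
o=ctrl.get_obs();print(o['ee_pos'],o['eef_rot']);print(goto([.595,.234,.099],-.155,o))"
```

```text
[0.61237227 0.26542234 0.16896685] [-1.56998164e+00 -1.50663844e-03 -1.51547653e-01]
(array([-1.25,  6.99, -3.37]), np.float64(0.0035))
```

Request:
jog_arm --targets '[[5,[-1.25,0,-3.4],0],[5,[-1.25,1,-3.4],0],[5,[-1.25,2,-3.4],0],[5,[-1.25,4,-3.4],0],[5,[-1.25,6,-3.4],0],[5,[-1.25,7,-3.4],0],[5,[-1.25,7,-3.4],0],[5,[-1.25,7,-3.4],0]]' --grip_force 40

```text
time_s: 31.0
ee_pos: [0.5947, 0.234, 0.0979]
eef_rot: [-1.571, -0.0, -0.154]
force: [-0.1, 0.4, 0.1]
grip_width: 0.0503
```

Request:
jog_arm --targets '[[0,[0,0,0],0],[0,[0,0,0],0],[0,[0,0,0],0],[0,[0,0,0],0],[0,[0,0,0],0],[0,[0,-2,0],0],[0,[0,-4,0],0],[0,[0,-6,0],0],[0,[0,-9,0],0],[0,[0,-9,0],0]]'

```text
time_s: 32.0
ee_pos: [0.5955, 0.234, 0.1916]
eef_rot: [-1.568, -0.005, -0.155]
force: [0.3, -0.2, -1.7]
grip_width: 0.0158
```

```bash
python3 -c "
from h import *
o=ctrl.get_obs();print(o['ee_pos'],o['eef_rot'],o['grip_width'],o['force']);print(goto([.42,.09,o['ee_pos'][2]],0,o))
d=cam('side');save(d,'s2.png',(200,130,440,290),3)"
```

```text
[0.5955268  0.23404407 0.19155033] [-1.56802713 -0.00522817 -0.15500248] 0.01580246541511244 [ 0.31288485 -0.22190033 -1.70205644]
(array([-15.12,  -0.13, -16.94]), np.float64(-0.155))
```

View pics/s2.png

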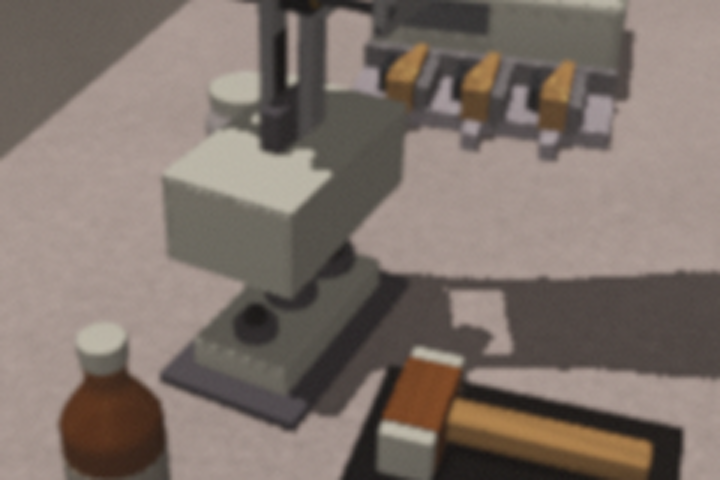

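The cover is up and clear of the keys, with the mallet lying on its mat. I carry the cover to the free bench area.

Request:
jog_arm --targets '[[0,[-3,0,-3.4],-0.03],[0,[-6,0,-6.8],-0.06],[0,[-9,0,-10.2],-0.1],[0,[-12,0,-13.6],-0.155],[0,[-15.1,0,-16.9],-0.155],[0,[-15.1,0,-16.9],-0.155],[0,[-15.1,4,-16.9],-0.155],[0,[-15.1,8,-16.9],-0.155],[0,[-15.1,9.4,-16.9],-0.155],[0,[-15.1,9.7,-16.9],-0.155]]'

```text
time_s: 33.05
ee_pos: [0.4179, 0.0899, 0.0882]
eef_rot: [-1.571, 0.005, -0.0]
force: [-0.3, -0.5, -1.5]
grip_width: 0.0157
```

Request:
jog_arm --targets '[[0,[0,0,0],0],[0,[0,0.2,0],0],[0,[0,0.3,0],0]]'

```text
time_s: 33.35
ee_pos: [0.4195, 0.0901, 0.0881]
eef_rot: [-1.571, -0.001, 0.0]
force: [-0.0, -0.3, -2.2]
grip_width: 0.0159
```

Request:
jog_arm --targets '[[0,[0,0.1,0],0],[0,[0,0.2,0],0],[0,[0,0.2,0],0],[0,[0,0.2,0],0]]'

```text
time_s: 33.75
ee_pos: [0.4196, 0.09, 0.0877]
eef_rot: [-1.571, -0.002, 0.0]
force: [-11.6, -2.3, 28.4]
grip_width: 0.0159
```

Request:
jog_arm --targets '[[0,[0,-0.2,0],0],[4,[0,-0.2,0],0],[4,[0,-0.2,0],0],[4,[0,-0.2,0],0],[4,[0,-4,0],0],[4,[0,-8,0],0],[4,[4,-12,2],0.05],[4,[8,-14,4],0.1],[4,[13,-14,7],0.155],[4,[17.5,-14,10],0.155]]'

```text
time_s: 34.75
ee_pos: [0.5791, 0.18, 0.2263]
eef_rot: [-1.57, -0.002, -0.157]
force: [0.2, -0.9, -0.4]
grip_width: 0.0403
```

Request:
jog_arm --targets '[[0,[0,0,0],0],[0,[0,0,0],0],[0,[0,0,0],0]]'

```text
time_s: 35.05
ee_pos: [0.5766, 0.1786, 0.2255]
eef_rot: [-1.571, 0.0, -0.155]
force: [0.2, -0.5, -0.5]
grip_width: 0.0196
```

Run:
```python
from h import *
o=ctrl.get_obs();d=cam("wrist");np.savez("w7.npz",**d,ep=o["ee_pos"],er=o["eef_rot"])
print(o["ee_pos"],o["eef_rot"]);save(d,"w7.png",(150,0,490,300),2)
g=cv2.cvtColor(d["img"],cv2.COLOR_RGB2GRAY)
m=(g<45).astype(np.uint8);m[290:]=0
n,l,st,c=cv2.connectedComponentsWithStats(m)
for s,cc in zip(st[1:],c[1:]):
    if s[4]>80: print(s,cc.round(1),wplane(o,d,[cc],.05)[0,:2].round(4))
```

```text
[0.57655029 0.1785669  0.22548949] [-1.57092893e+00  1.49744390e-04 -1.55084827e-01]
[184   0  52  15 429] [205.2   4.7] [0.4775 0.4153]
[ 114   37  148  128 8227] [184.3 105.3] [0.4361 0.3008]
[325  83  14  13 132] [331.3  89.3] [0.6024 0.2851]
[322 126  20  20 296] [331.4 135.9] [0.5948 0.235 ]
[318 167  29  32 709] [331.7 181.9] [0.5875 0.185 ]
[294 234  11  56 279] [300.1 265.9] [0.5353 0.0895]
[338 234  11  56 268] [342.2 266.6] [0.5852 0.0807]
[ 19 259  48  31 801] [ 41.1 273.3] [0.0615 0.1119]
[ 189  261   94   29 1560] [234.8 279.9] [0.4491 0.0805]
[ 360  271   85   19 1324] [401.  281.4] [0.656  0.0465]
```

View pics/w7.png

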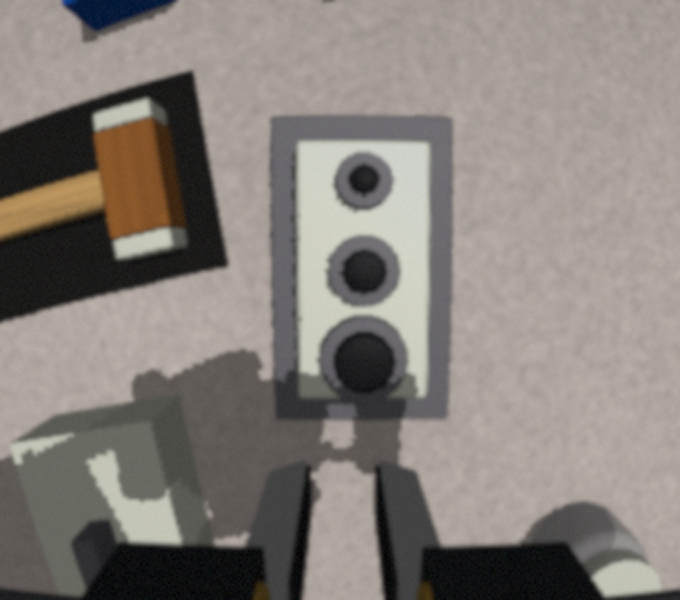

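The keys are visible: small at (365,178), medium at (364,270) and large at (364,362). The mallet is on its mat and the cover stands at lower left.

Run:
```python
from h import *
z=np.load("w7.npz");d={k:z[k] for k in z.files};o=dict(ee_pos=d["ep"],eef_rot=d["er"])
P=wplane(o,d,[[331.3,89.3],[331.4,135.9],[331.7,181.9]],.057);P[:,:2]+=.0015*np.array([.988,-.155])
print(P.round(4),np.linalg.norm(np.diff(P,axis=0),axis=1))
o=ctrl.get_obs();print(goto([*P[0,:2],.085],-.155,o),o["grip_width"])
```

```text
[[0.6035 0.2842 0.057 ]
 [0.5961 0.2352 0.057 ]
 [0.589  0.1861 0.057 ]] [0.04956926 0.04955754]
(array([ 1.02, 14.1 , 10.86]), np.float64(-0.0003)) 0.015721323414567653
```

Request:
jog_arm --targets '[[0,[0.5,0,4],0],[0,[1,0,8],0],[0,[1,3,10.9],0],[0,[1,7,10.9],0],[0,[1,11,10.9],0],[0,[1,13.2,10.9],0],[0,[1,13.2,10.9],0],[0,[1,13.2,10.9],0]]'

```text
time_s: 35.9
ee_pos: [0.6042, 0.2849, 0.0952]
eef_rot: [-1.57, -0.001, -0.155]
force: [0.0, 0.3, -0.2]
grip_width: 0.0006
```

```bash
python3 -c "
from h import *
o=ctrl.get_obs();print(o['ee_pos'],o['grip_width']);print(goto([.6035,.2842,.0705],-.155,o))"
```

```text
[0.60423501 0.28488987 0.09522402] 0.000562928413049958
(array([-0.07,  2.47, -0.08]), np.float64(-0.0004))
```

Request:
jog_arm --targets '[[0,[0,1,0],0],[0,[0,1.9,0],0],[0,[0,2.3,0],0],[0,[0,2.5,0],0],[0,[0,2.5,0],0],[0,[0,2.5,0],0]]'

```text
time_s: 36.5
ee_pos: [0.6042, 0.2852, 0.0701]
eef_rot: [-1.57, -0.001, -0.155]
force: [-5.6, -2.3, 14.1]
grip_width: 0.0006
```

The small key bottomed out (14 N at the predicted height). Next come the medium and then the large key.

Request:
jog_arm --targets '[[0,[0,-1,0],0],[0,[0,-2.5,0],0],[0,[0,-2.5,-2.5],0],[0,[0,-2.5,-5],0],[0,[0,-2.5,-5],0],[0,[0,-1.5,-5],0],[0,[0,-0.6,-5],0],[0,[0,-0.1,-5],0],[0,[0,0,-5],0],[0,[0,0,-5],0]]'

```text
time_s: 37.5
ee_pos: [0.5963, 0.2365, 0.0699]
eef_rot: [-1.571, -0.0, -0.154]
force: [-8.0, -3.3, 19.9]
grip_width: 0.0004
```

Request:
jog_arm --targets '[[0,[0,-1,0],0],[0,[0,-2.5,0],0],[0,[0,-2.5,-2.5],0],[0,[0,-2.5,-5],0],[0,[0,-2.5,-5],0],[0,[0,-1.5,-5],0],[0,[0,-0.6,-5],0],[0,[0,-0.1,-5],0],[0,[0,0,-5],0],[0,[0,0,-5],0]]'

```text
time_s: 38.5
ee_pos: [0.5886, 0.1872, 0.0699]
eef_rot: [-1.571, -0.0, -0.154]
force: [-9.1, -2.8, 22.6]
grip_width: 0.0007
```

Request:
jog_arm --targets '[[0,[0,-2.5,0],0],[0,[0,-6,0],0],[0,[0,-10,2],0],[0,[0,-14,4],0],[0,[0,-14,4],0],[0,[0,-14,4],0]]'

```text
time_s: 39.1
ee_pos: [0.5945, 0.2268, 0.2078]
eef_rot: [-1.571, 0.0, -0.154]
force: [-1.4, -0.5, -0.1]
grip_width: 0.0008
```

Run:
```python
from h import *
o=ctrl.get_obs();print(o["ee_pos"],o["force"])
d=cam("top");np.savez("t4.npz",**d)
hs=cv2.cvtColor(d["img"],cv2.COLOR_RGB2HSV)
m=((hs[...,0]>8)&(hs[...,0]<25)&(hs[...,1]>95)&(hs[...,2]>60)).astype(np.uint8);m[:,:400]=0
n,l,st,c=cv2.connectedComponentsWithStats(m)
for s in st[1:]:
    if s[4]>60: print(s,onplane(d,s[0]-.5,s[1]+s[3]/2,.054)[:2].round(4))
save(d,"t4.png",(140,70,520,330),2)
s=cam("side");save(s,"s4.png",(180,100,460,380),2)
```

```text
[0.59450873 0.22678359 0.20780222] [-1.36975053 -0.50002308 -0.06386567]
[449 156  50  17 557] [ 0.6109 -0.0912]
[454 193  51  16 564] [ 0.5371 -0.0964]
[459 231  53  15 585] [ 0.4637 -0.1012]
```

View pics/t4.png

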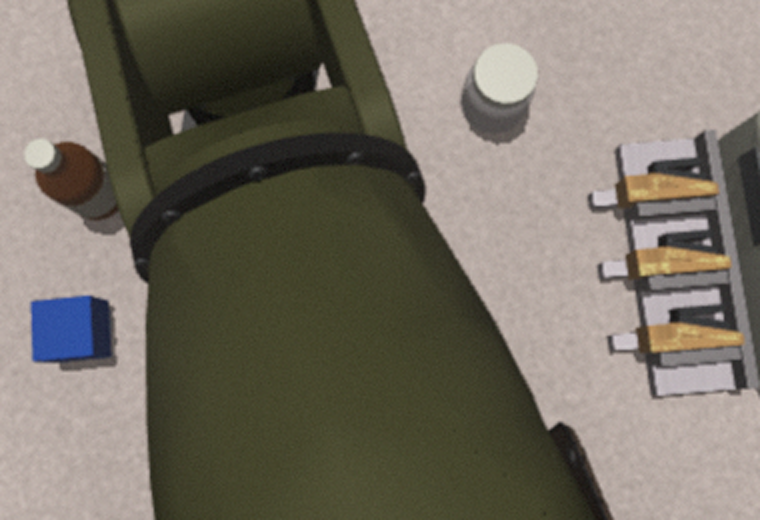

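View pics/s4.png

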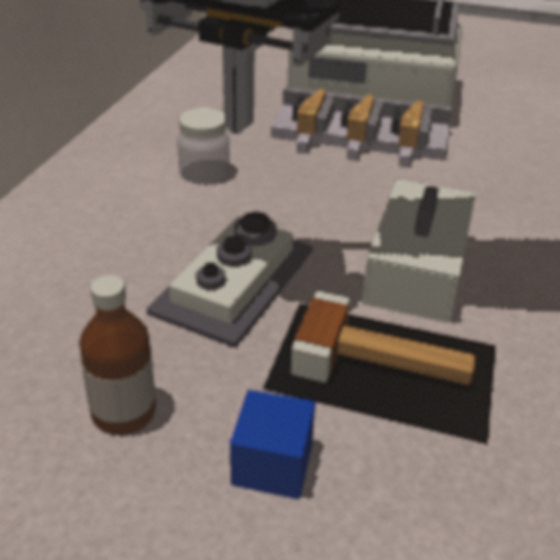

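```bash
python3 -c "
from h import *
d=dict(np.load('t4.npz'))
for u,v in((499,164),(505,201),(512,238)): print(onplane(d,u-.5,v,.054)[:2].round(4))
print(ctrl.hand_in())"
```

```text
[ 0.6111 -0.1906]
[ 0.5363 -0.196 ]
[ 0.464  -0.2031]
the job is handed in; nothing more can be done
None
```

The job is handed in, at about 39 s of the 210 s allowed.

**Wedges:** I laid all three in their own slots and tapped them in with the mallet. Each stopped firmly at 19–29 N, more than the 7 N it takes to drive one. The mallet stopped within about 1 mm of where I had worked out home to be. In the final top view all three tips are within about 1 mm of the end-stop positions.

**Mallet:** It lies flat on its mat. I set it down with about 40 N on the wrist before easing off, because it touched the mat a few millimetres earlier than I expected.

**Cover:** It stands upright on the bench, clear of the control box and the mat, after touching down with 28 N.

**Keys:** I pressed small, medium and large in that order, one at a time. Each bottomed out at the expected height, at 14, 20 and 23 N.

**Bystanders:** I did not touch the jar, bottle or tip box, and they looked in place in the last pictures.

**One disagreement:** The colour mask for the wedge butts grew by 3–4 pixels between two top views, while the tips did not move. I took that as the arm's shadow having moved and did not take another close-up to confirm it.

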